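# Clear the backlight panel and present the ball tray

## Task

With the orange-handled scraper block, and not with the gripper itself, push all four steel stubs along the white light panel into the black catch trough at its end, then stand the scraper back upright in the middle of its black rubber mat and let go. After that pick up the ball tray by its yellow grip and carry it, without letting the ball out of its pocket, to the middle of the panel. Finish while still holding it there, level and still, with its underside about 10 cm above the panel; leave the other things on the bench where they are.

Things in the scene. Friction and masses are not known exactly. Their poses are not given: they have to be found in the camera images.
- light_panel: fixed panel; origin on the bench under its middle. 134 mm (x) by 190 mm (y), white top 24 mm above the bench. Strips along both x edges stand 8 mm above the top, leaving a lane 120 mm wide (x), open at both y ends. Black catch trough, open on top, from y = +95 (where the top ends, no lip) to +165 mm, 134 mm wide outside, walls 5 mm thick and 24 mm high, floor 4 mm above the bench
- panel_mid (a point): middle of the panel's white top, 24 mm above the bench; axes as light_panel
- stub0_mid (a point): centre of a loose sawn-off steel stub, 16 x 14 x 8 mm (8 mm high as it lies), 14 g, brown or dark grey, starting on the panel between y = -35 and +75 mm of light_panel
- stub1_mid (a point): centre of a loose sawn-off steel stub, 16 x 14 x 8 mm (8 mm high as it lies), 14 g, brown or dark grey, starting on the panel between y = -35 and +75 mm of light_panel
- stub2_mid (a point): centre of a loose sawn-off steel stub, 16 x 14 x 8 mm (8 mm high as it lies), 14 g, brown or dark grey, starting on the panel between y = -35 and +75 mm of light_panel
- stub3_mid (a point): centre of a loose sawn-off steel stub, 16 x 14 x 8 mm (8 mm high as it lies), 14 g, brown or dark grey, starting on the panel between y = -35 and +75 mm of light_panel
- mat: fixed black rubber mat, 150 mm (x) by 80 mm (y), 3 mm thick; origin under its middle, on the bench; the scraper stands on it at the start
- scraper_mid (a point): centre of the loose scraper block (0.12 kg), 31 mm above its underside. White blade block 104 mm (x) by 24 mm (y) by 22 mm high; on it an upright orange grip 60 mm (x) by 20 mm (y), from 22 to 62 mm above the underside, to be pinched across y. It pushes with its long side, along its y
- tray_mid (a point): centre of the loose aluminium tray (0.22 kg), 28 mm above its underside. Plate 150 mm (x) by 76 mm (y) by 6 mm, edge lip up to 12 mm; in the middle an upright yellow grip 46 mm (x) by 18 mm (y), from 6 to 56 mm above the underside, to be pinched across y. Ball pocket at x = +48 mm, fixed brass ring 38 mm across, 10 mm high at x = -48 mm
- pocket (a point): where the ball's centre is when it sits in the middle of the tray's pocket (x = +48 mm of the tray, 17 mm above its underside); the pocket is a black ring, inside 36 mm across, only 3 mm high
- ball_center (a point): centre of the loose red steel ball, 22 mm across, 44 g, lying in the tray's pocket with 7 mm of play
- cap: bystander, loose: white plastic cartridge cap, disc 48 mm across, 14 mm high; origin at its underside. Leave it alone
- bolt: bystander, loose: small steel bolt standing on its head, 19 mm across, 45 mm high; origin at its underside. Leave it alone
- fitting: bystander, loose: stainless pipe fitting, flange 60 mm across, 45 mm high; origin at its underside. Leave it alone
- screwdriver: bystander, loose: screwdriver with red handle, lying down; origin at its underside. Leave it alone
- sealant_gun: bystander, loose: dark sealant cartridge in a yellow gun, about 410 mm long, 52 mm high, lying down; origin at its underside. Leave it alone
- jar: bystander, loose: amber jar with white lid, 60 mm across, 80 mm high; origin at its underside. Leave it alone
Things that resemble listed ones, but are neither listed nor needed, are in the scene too. Leave any blue or pink look-alike of the part that bears scraper_mid alone.

How it is judged:
On the way, in this order (a step that is already met when the one before it is completed fails the run):
1. all four stubs are in the catch trough while the scraper is held (x of stub0_mid in the frame of light_panel between -0.064 and 0.064 m and y of stub0_mid in the frame of light_panel between 0.096 and 0.162 m and z of each of stub0_mid, stub1_mid, stub2_mid, stub3_mid in the frame of light_panel below 0.023 m and x of stub1_mid in the frame of light_panel between -0.064 and 0.064 m and y of stub1_mid in the frame of light_panel between 0.096 and 0.162 m and x of stub2_mid in the frame of light_panel between -0.064 and 0.064 m and y of stub2_mid in the frame of light_panel between 0.096 and 0.162 m and x of stub3_mid in the frame of light_panel between -0.064 and 0.064 m and y of stub3_mid in the frame of light_panel between 0.096 and 0.162 m and contact force between the fingers and scraper above 0.5 N), for 0.2 s.
2. the scraper stands upright on its mat, let go (horizontal distance between scraper_mid and mat below 0.035 m and angle between scraper_mid's own z axis and vertical below 0.1 rad and z of scraper_mid in the frame of mat below 0.04 m and contact force between the fingers and scraper below 0.1 N), for 0.2 s.
3. the tray is lifted off the bench in the gripper, ball in its pocket (contact force between the fingers and tray above 1 N and height (world z) of tray_mid above 0.06 m and distance between ball_center and pocket below 0.012 m), for 0.2 s.
At the end, for the whole second after the job is handed in: Tray still gripped, touching nothing else: level within 6 degrees, still, underside 60 to 140 mm above the panel, middle within 40 mm of its middle; ball in pocket (within 12 mm); four stubs in the trough; scraper upright, let go, within 35 mm of the mat's middle (all of step 2 and x of stub0_mid in the frame of light_panel between -0.064 and 0.064 m and y of stub0_mid in the frame of light_panel between 0.096 and 0.162 m and z of each of stub0_mid, stub1_mid, stub2_mid, stub3_mid in the frame of light_panel below 0.023 m and x of stub1_mid in the frame of light_panel between -0.064 and 0.064 m and y of stub1_mid in the frame of light_panel between 0.096 and 0.162 m and x of stub2_mid in the frame of light_panel between -0.064 and 0.064 m and y of stub2_mid in the frame of light_panel between 0.096 and 0.162 m and x of stub3_mid in the frame of light_panel between -0.064 and 0.064 m and y of stub3_mid in the frame of light_panel between 0.096 and 0.162 m and contact force between the fingers and tray above 1 N and angle between tray_mid's own z axis and vertical below 0.1 rad and horizontal distance between tray_mid and panel_mid below 0.04 m and z of tray_mid in the frame of panel_mid between 0.088 and 0.168 m and linear speed of tray below 0.03 m/s and distance between ball_center and pocket below 0.012 m and contact force between tray and light_panel below 0.05 N and contact force between tray and scraper below 0.05 N); the arm keeps its last pose, push and grip.
It fails at once if the ball leaves its pocket (distance between ball_center and pocket above 0.02 m).
It fails at once if the gripper touches a stub (contact force between the fingers and stub0 above 0.3 N or contact force between the fingers and stub1 above 0.3 N or contact force between the fingers and stub2 above 0.3 N or contact force between the fingers and stub3 above 0.3 N).
It fails at once if a bystander is moved by more than 40 mm (distance of any of cap, bolt, fitting, screwdriver, sealant_gun, jar from where it was at the start of the episode above 0.04 m).
It also fails if it takes over 72 s, if anything falls off the work surface, if the arm or the gripper's body presses on something with over 40 N, if the wrist force passes 120 N, or if a joint passes its speed limit or range.

## Robot

A 6-joint arm with a two-finger parallel gripper is mounted at the origin on the work surface. World frame = base frame: x ahead of the robot, y to its left, z up, the work surface at z = 0. Lengths are in m, angles in rad, forces in N, time in s.
With the tool pointing down it reaches from about 0.325 to 0.85 m from the base axis. Payload 4.4 kg.
Tool frame: the origin (TCP) lies on the centre line of the jaws, within the pads' length; the fingertips stand 14 mm ahead of it and the grasp point (between the pads) lies 5 mm behind it (bot.tip_reach is the z of the fingertips in the tool frame, in m); z points along the fingers, y is the line along which they close (so a half turn about z gives the same grasp; the last joint's range is limited). The gripper opens to 94 mm and grips with 3 to 60 N. Pads are 16 mm wide; open, the fingers measure 119 mm over their backs; the gripper's body (75 mm by 177 mm) begins 78 mm behind the grasp point.
Start: joints at [1.101, 0.207, 1.542, -0, 1.393, -0.15], TCP at [0.18, 0.546, 0.198] pointing down, gripper open.
Joint ranges: [-2.73, 2.73], [-0.86, 2.22], [0.23, 2.46], [-1.11, 4.25], [0.08, 2.63], [-2.82, 2.82]. Speed limits (rad/s): [2.79, 2.79, 3.14, 3.14, 3.14, 3.14].

## Interface

Orientations are given as a rotation vector (axis times angle).
In Python, from rig import bot gives the robot as it stands.
- The arm moves only by the shell command python3 -m pendant 'ROWS' [FORCE]. ROWS is JSON, one flat list of numbers, 7 for each row, row after row: the turn, a rotation vector about the tool's x, y, z normalised to -1 to 1, where 1 is 4 degrees, then the shift along the tool's x, y, z normalised to -1 to 1, where 1 is 20 mm, then the closure, from 0 (fully open) to 1 (shut). A call has 1 to 20 rows; each row shifts and turns the commanded pose from where the row before left it, along the tool's axes as they then stand; what a row does not reach is not made up. A row lasts 1/10 s, in which the tool goes at most 50 mm and 8.59 degrees, less where a joint would pass 70% of its speed; a pose out of reach is approached as far as the arm can. A call with a number of a shift or a turn outside -1 to 1 is refused whole. A call with a gripper value outside its range is refused whole. The fingers move at their own pace and stop on an object; FORCE is the grip in N (left out, the last holds). Time passes only in rows, so rows that do not move let the fingers close. It gives the time, the measured TCP pose, the force, the opening and the grip force at its end, in the units of the state.
- bot.state(): the state, without advancing time (a new reading comes with each control period).
- bot.grab_frame(name): name is "scene" or "side" or "wrist"; returns a dict with "pixels" (384x512x3 uint8, red, green, blue), "camera_matrix" (3x3 intrinsics, pixels), "distortion" ([k1, k2, p1, p2, k3] as OpenCV has them; the pictures are not rectified), "R" (3x3) and "t" (3): a world point X has camera coordinates R X + t; the wrist camera has in their place "hand_eye" (4x4, takes a point from camera to tool coordinates, whose origin is the TCP and whose axes are the flange's). Camera axes: x right, y down, z forward; pixel columns grow to the right and rows downward; lengths in m; the calibration is good to about 2 mm. A picture is of the moment at which its call begins: read the wrist's pose just before it. There is no depth.
- bot.hand_in(): hands the job in; it is judged then, once.
The state is a dict: "time": time; "joints": joint angles; "dq": joint speeds; "joint_torque": joint torques, N m; "tcp_pos": TCP position; "tool_rot": TCP orientation; "ft_force": force on the tool from outside, world axes, zero at the start; "ft_torque": the same for the moment, N m; "finger_gap": opening from 0.0 (shut) to 1.0 (fully open); "grip_force": force on a finger pad.
Only numpy, scipy, OpenCV 4.12 (cv2) and the standard library are available. Lean on these libraries where they do the work, as an engineer would, in place of code of your own. Each camera call takes 0.05 s, during which the arm holds its last target. There are 200 camera calls.

## Working session

There is one attempt and no reset: what is moved stays moved. The work goes in short steps, Python scripts to look and compute and a shell command to move; the robot and the scene stay as the last step left them, time stands still between calls to the robot, and variables do not carry over. Pictures are saved under pics/ and viewed, at most 10 in all, crops included, and the job is handed in when it is done.

```bash
mkdir -p pics; ls
cat > h.py <<'E'
import numpy as np, cv2
from rig import bot
from scipy.spatial.transform import Rotation as Ro
def grab(name,fn=None):
    s=bot.state(); f=bot.grab_frame(name)
    if name=="wrist":
        T=np.eye(4);T[:3,:3]=Ro.from_rotvec(s["tool_rot"]).as_matrix();T[:3,3]=s["tcp_pos"]
        W=T@np.array(f["hand_eye"]); f["R"]=W[:3,:3].T; f["t"]=-W[:3,:3].T@W[:3,3]
    if fn: cv2.imwrite(fn,cv2.cvtColor(f["pixels"],cv2.COLOR_RGB2BGR))
    import pickle; pickle.dump({k:np.array(f[k]) for k in("pixels","camera_matrix","distortion","R","t")},open(name+".pkl","wb"))
    return f
def load(name):
    import pickle; return pickle.load(open(name+".pkl","rb"))
def px2w(f,uv,z):
    R=np.array(f["R"]);t=np.array(f["t"])
    p=cv2.undistortPoints(np.array(uv,float).reshape(-1,1,2),np.array(f["camera_matrix"]),np.array(f["distortion"])).reshape(-1,2)
    d=np.c_[p,np.ones(len(p))]@R; c=-R.T@t
    return c+d*((np.broadcast_to(z,len(p))-c[2])/d[:,2])[:,None]
def w2px(f,X):
    return cv2.projectPoints(np.array(X,float).reshape(-1,1,3),cv2.Rodrigues(np.array(f["R"]))[0],np.array(f["t"]),np.array(f["camera_matrix"]),np.array(f["distortion"]))[0].reshape(-1,2)
def crop(name,box,sc,fn):
    a,b,c,d=box; im=load(name)["pixels"][b:d,a:c]
    cv2.imwrite(fn,cv2.cvtColor(cv2.resize(im,None,fx=sc,fy=sc,interpolation=cv2.INTER_CUBIC),cv2.COLOR_RGB2BGR))
E
python3 - <<'E'
from h import *
a=grab("scene")["pixels"];b=grab("side")["pixels"]; c=grab("wrist")["pixels"]
cv2.imwrite("pics/a.png",cv2.cvtColor(cv2.resize(a,(800,600),interpolation=cv2.INTER_CUBIC),cv2.COLOR_RGB2BGR))
cv2.imwrite("pics/b.png",cv2.cvtColor(np.hstack([cv2.resize(b,(400,300)),cv2.resize(c,(400,300))]),cv2.COLOR_RGB2BGR))
for n in("scene","side","wrist"):
    f=load(n); print(n,-f["R"].T@f["t"])
print(bot.state()["tool_rot"])
E
```

```text
pics
scene [1.0076233  0.82768896 0.95397291]
side [0.30557496 0.76719538 0.90314101]
wrist [0.10339437 0.57229584 0.38396672]
[-4.98530165e-01 -3.10126521e+00  2.53441170e-03]
```

View pics/a.png

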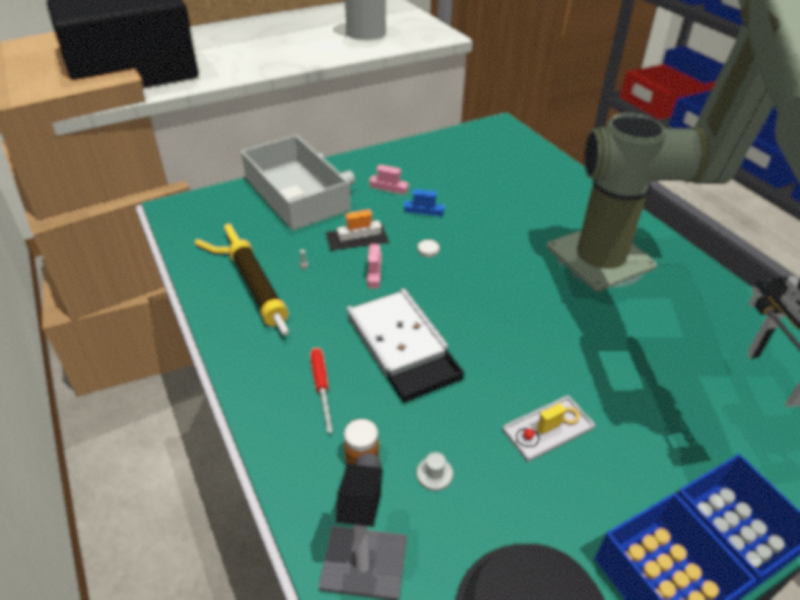

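View pics/b.png

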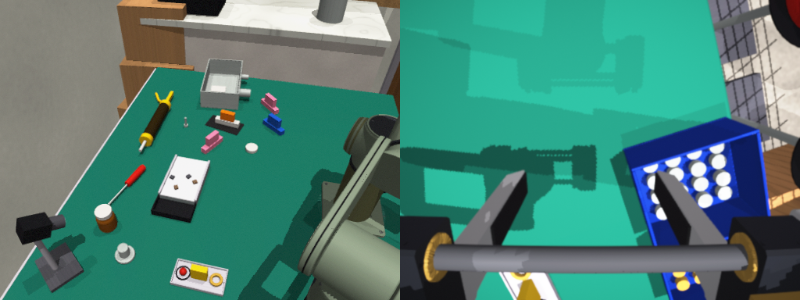

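The scene picture (800 px wide) shows three scraper-like shapes besides the right one: pink at (388,178), pink at (374,265) and blue at (424,203). The orange-gripped one on the black mat at (358,219) fits the description. The panel is at (400,335), with its trough end at (425,375), and the tray is at (548,427). I'll confirm in enlarged crops.

Run:
```python
from h import *
crop("scene",(200,130,310,260),4.6,"pics/c.png")
crop("side",(190,120,360,290),3.5,"pics/d.png")
```

```text
(no output)
```

View pics/c.png

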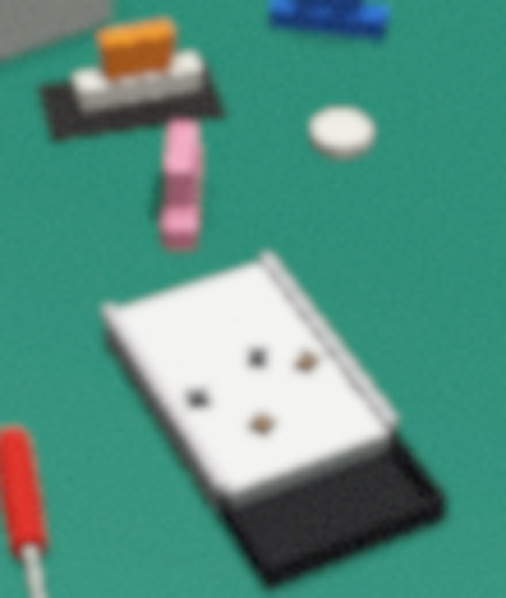

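View pics/d.png

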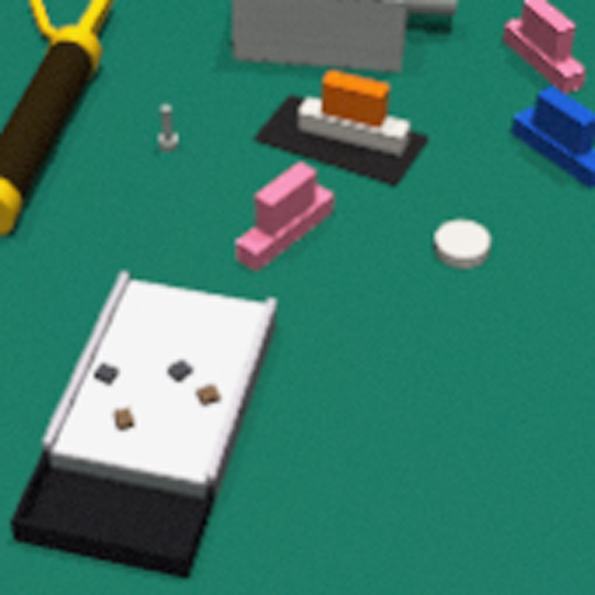

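```bash
cat >> h.py <<'E'
from scipy.optimize import least_squares
def fit(obs,x0,name=""):
    """obs: list of (frame, local Nx3 mm, pixels Nx2)"""
    def r(p):
        c,s=np.cos(p[2]),np.sin(p[2]); o=[]
        for f,L,uv in obs:
            L=np.array(L)/1000.; X=np.c_[p[0]+c*L[:,0]-s*L[:,1],p[1]+s*L[:,0]+c*L[:,1],L[:,2]]
            o.append((w2px(f,X)-uv).ravel())
        return np.concatenate(o)
    q=least_squares(r,x0,loss="soft_l1"); print(name,q.x.round(4),np.degrees(q.x[2]).round(1),"res",r(q.x).round(1)); return q.x
E
python3 - <<'E'
from h import *
S=load("scene");D=load("side")
sc=lambda a:np.array([200,130])+np.array(a)/4.6
sd=lambda a:np.array([190,120])+np.array(a)/3.5
full=lambda a:np.array(a)*.64
g=px2w(D,sd([[165,390]]),.024)[0];print(g)
LP=[[60,95,24],[-60,95,24],[67,-95,32],[-67,-95,32]]
for y0 in(0,2.,-2.):
  fit([(D,LP+[[-67,165,0]],sd([[52,458],[208,490],[124,272],[274,298],[187,576]])),
     (S,LP+[[67,165,0],[-67,165,0]],sc([[232,500],[390,435],[105,305],[266,253],[270,587],[442,517]]))],[g[0],g[1],y0],"panel")
M=[[75,40,3],[-75,40,3],[75,-40,3],[-75,-40,3]]
g=px2w(D,sd([[345,140]]),.003)[0]
for y0 in(0,2,-2.):fit([(D,M,sd([[257,137],[396,184],[293,98],[427,138]])),(S,M[:2],sc([[53,140],[224,116]]))],[g[0],g[1],y0],"mat")
B=[[52,12,25],[-52,12,25],[52,-12,25],[-52,-12,25],[0,0,65]]
for y0 in(0,2,-2.):fit([(D,B+[[52,12,3],[-52,12,3]],sd([[298,115],[404,137],[305,97],[410,120],[357,84],[299,130],[404,152]])),
 (S,B[:2]+[[52,12,3],[-52,12,3]],sc([[83,92],[202,72],[83,111],[202,92]]))],[g[0],g[1],y0],"scraper")
print("stubs",px2w(D,sd([[106,373],[179,370],[207,394],[123,418]]),.029)[:,:2].round(4).tolist(),px2w(S,sc([[198,398],[258,356],[306,360],[262,424]]),.029)[:,:2].round(4).tolist())
p=px2w(S,full([[503,430],[532,459],[594,425],[563,397]]),.01);print("tray",p.round(3),p.mean(0))
print(px2w(S,full([[552,409]]),.056),px2w(S,full([[529,434],[570,415]]),[.017,.01]))
print("bolt,cap",px2w(S,sc([[470,590],[342,130]]),.01), px2w(D,sd([[168,143],[462,240]]),.01),"screwdr",px2w(S,full([[317,350],[328,430]]),.01),"jar fit box",px2w(S,full([[361,430],[435,475],[295,225],[350,180]]),[.08,.01,0.,.05]))
print("pink",px2w(S,full([[374,265],[275,315],[424,210]]),.03))
E
```

```text
[0.56357707 0.03075929 0.024     ]
panel [ 0.5693  0.0145 -0.014 ] -0.8 res [-0.3 -2.3 -1.1 -2.5 -1.2 -0.3  0.4  0.   0.3  1.   0.  -2.3 -0.1 -1.1
  0.1  0.4  0.9 -0.2  0.2  1.1  1.6  0.6]
panel [ 0.5693  0.0145 -0.014 ] -0.8 res [-0.3 -2.3 -1.1 -2.5 -1.2 -0.3  0.4  0.   0.3  1.   0.  -2.3 -0.1 -1.1
  0.1  0.4  0.9 -0.2  0.2  1.1  1.6  0.6]
panel [ 0.5693  0.0145 -0.014 ] -0.8 res [-0.3 -2.3 -1.1 -2.5 -1.2 -0.3  0.4  0.   0.3  1.   0.  -2.3 -0.1 -1.1
  0.1  0.4  0.9 -0.2  0.2  1.1  1.6  0.6]
mat [ 0.495  -0.3328 -0.2649] -15.2 res [-1.4 -0.  -0.1  0.5 -0.5 -1.8  1.2 -0.3 -0.  -0.2  1.5  0. ]
mat [ 0.495  -0.3328 -0.2649] -15.2 res [-1.4 -0.  -0.1  0.5 -0.5 -1.8  1.2 -0.3 -0.  -0.2  1.5  0. ]
mat [ 0.495  -0.3328 -0.2649] -15.2 res [-1.4 -0.  -0.1  0.5 -0.5 -1.8  1.2 -0.3 -0.  -0.2  1.5  0. ]
scraper [ 0.4853 -0.3389 -0.1318] -7.5 res [-0.2 -1.  -0.3 -0.3  0.3  0.   0.1  0.2 -0.5 -0.6 -0.5 -0.  -0.7  0.6
  0.5 -0.1  0.4 -1.1  0.8  0.3  0.4 -0.9]
scraper [ 0.4853 -0.3389 -0.1318] -7.5 res [-0.2 -1.  -0.3 -0.3  0.3  0.   0.1  0.2 -0.5 -0.6 -0.5 -0.  -0.7  0.6
  0.5 -0.1  0.4 -1.1  0.8  
[... 450 characters left out ...]
.43279549 0.3478444  0.056     ]] [[0.47949571 0.35233206 0.017     ]
 [0.38216443 0.35016714 0.01      ]]
bolt,cap [[ 0.52921122  0.24266624  0.01      ]
 [ 0.36407274 -0.20805954  0.01      ]] [[ 0.65071066 -0.27894788  0.01      ]
 [ 0.36343344 -0.20783365  0.01      ]] screwdr [[ 0.73479808 -0.01742325  0.01      ]
 [ 0.7925245   0.17329123  0.01      ]] jar fit box [[ 7.59661510e-01  2.47087617e-01  8.00000000e-02]
 [ 6.68235201e-01  3.42313711e-01  1.00000000e-02]
 [ 6.15694577e-01 -4.54996361e-01  1.11022302e-16]
 [ 4.32591206e-01 -5.13082794e-01  5.00000000e-02]]
pink [[ 0.52278831 -0.18575482  0.03      ]
 [ 0.78064787 -0.13241234  0.03      ]
 [ 0.3106668  -0.32650216  0.03      ]]
```

```bash
python3 -m pendant '[0,0,-0.9,-1,-1,0,0, 0,0,-0.9,-1,-1,0,0, 0,0,-0.9,-1,-1,0,0, 0,0,0,-1,-1,0,0, 0,0,0,-1,-1,0,0, 0,0,0,-1,-1,0,0, 0,0,0,-1,-1,0,0, 0,0,0,-1,-1,0,0, 0,0,0,-1,-1,0,0, 0,0,0,-1,-1,0,0, 0,0,0,-1,-1,0,0, 0,0,0,-1,-1,0,0, 0,0,0,-1,-1,0,0, 0,0,0,-1,-1,0,0, 0,0,0,-1,-1,0,0, 0,0,0,-1,-1,0,0, 0,0,0,-1,-1,0,0, 0,0,0,-1,-1,0,0, 0,0,0,-1,-1,0,0, 0,0,0,-1,-1,0,0]'
python3 -m pendant '[0,0,0,0,-1,0,0, 0,0,0,0,-1,0,0, 0,0,0,0,-1,0,0, 0,0,0,0,-1,0,0, 0,0,0,0,-1,0,0, 0,0,0,0,-1,0,0, 0,0,0,0,-1,0,0, 0,0,0,0,-1,0,0, 0,0,0,0,-1,0,0, 0,0,0,0,-1,0,0, 0,0,0,0,-1,0,0, 0,0,0,0,-1,0,0, 0,0,0,0,-1,0,0, 0,0,0,0,-1,0,0, 0,0,0,0,-1,0,0, 0,0,0,0,-1,0,0, 0,0,0,0,-1,0,0, 0,0,0,0,-1,0,0, 0,0,0,0,-1,0,0, 0,0,0,0,0,0,0]'
python3 - <<'E'
from h import *
s=bot.state();print(s["joints"])
f=grab("wrist"); R=Ro.from_rotvec(s["tool_rot"]).as_matrix()
print(R.T@(np.array([.4853,-.3389,.2])-s["tcp_pos"]),R.round(3))
cv2.imwrite("pics/e.png",cv2.cvtColor(cv2.resize(f["pixels"],(800,600)),cv2.COLOR_RGB2BGR))
E
```

```text
time: 2.15
tcp_pos: [0.5163, 0.0906, 0.1974]
tool_rot: [-0.205, -3.134, -0.0]
ft_force: [-0.3, -0.2, -0.3]
finger_gap: 1.003
grip_force: 0.0
time: 4.15
tcp_pos: [0.4661, -0.287, 0.1974]
tool_rot: [-0.209, -3.134, 0.0]
ft_force: [0.3, -0.3, 1.0]
finger_gap: 1.0
grip_force: 0.0
[-7.09683968e-01  1.48636319e-01  1.61012207e+00 -5.74904643e-04
  1.38305865e+00 -2.14733842e+00]
[-0.02595843 -0.04892927 -0.00264399] [[-0.991  0.133 -0.001]
 [ 0.133  0.991 -0.   ]
 [ 0.    -0.    -1.   ]]
```

View pics/e.png

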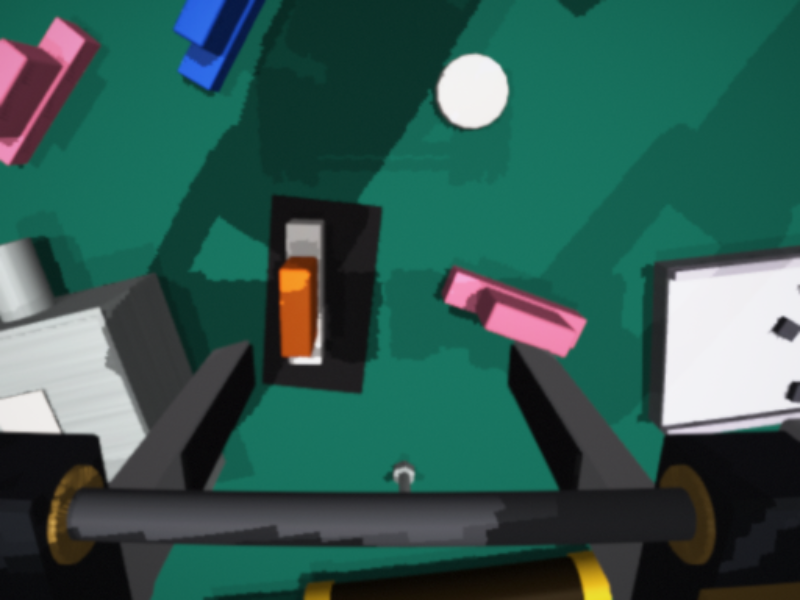

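Run:
```python
from h import *
f=load("wrist")
fit([(f,[[-75,-40,3],[-75,40,3],[75,40,3],[75,-40,3]],np.array([[272,196],[382,207],[362,393],[263,383]])*.64)],[.49,-.33,-.2],"mat")
def pj(L,p):
    L=np.array(L)/1000.;c,s=np.cos(p[2]),np.sin(p[2]);return (w2px(f,np.c_[p[0]+c*L[:,0]-s*L[:,1],p[1]+s*L[:,0]+c*L[:,1],L[:,2]])/.64).round(0).tolist()
p=[.4853,-.3389,-.1318]
print("blade top",pj([[-52,-12,25],[-52,12,25],[52,12,25],[52,-12,25],[52,12,3],[-52,12,3]],p))
print("grip top",pj([[-30,-10,65],[-30,10,65],[30,10,65],[30,-10,65]],p))
```

```text
mat [ 0.498  -0.3374 -0.2391] -13.7 res [-0.3 -0.7  0.3 -0.4  0.3  0.7 -0.3  0.7]
blade top [[290.0, 219.0], [325.0, 219.0], [330.0, 360.0], [297.0, 360.0], [332.0, 348.0], [329.0, 215.0]]
grip top [[285.0, 264.0], [317.0, 264.0], [320.0, 354.0], [289.0, 354.0]]
```

```bash
python3 -m pendant '[0,0,0.2,-0.52,-0.84,0,0.4, 0,0,0.2,-0.52,-0.84,0,0.4, 0,0,0.2,-0.52,-0.84,0,0.4, 0,0,0,0,0,1,0.4, 0,0,0,0,0,1,0.4, 0,0,0,0,0,1,0.4, 0,0,0,0,0,1,0.4, 0,0,0,0,0,1,0.4, 0,0,0,0,0,1,0.4, 0,0,0,0,0,1,0.4, 0,0,0,0,0,0.55,0.4, 0,0,0,0,0,0,0.4]'
python3 -m pendant '[0,0,0,0,0,0,1, 0,0,0,0,0,0,1, 0,0,0,0,0,0,1, 0,0,0,0,0,0,1, 0,0,0,0,0,0,1, 0,0,0,0,0,0,1, 0,0,0,0,0,0,1]' 25
```

```text
time: 5.4
tcp_pos: [0.4891, -0.3373, 0.0447]
tool_rot: [-0.268, -3.127, -0.005]
ft_force: [-0.5, -0.3, -0.2]
finger_gap: 0.599
grip_force: 0.0
time: 6.1
tcp_pos: [0.4906, -0.3401, 0.0474]
tool_rot: [0.27, 3.129, -0.001]
ft_force: [0.1, -1.5, 2.8]
finger_gap: 0.212
grip_force: 24.6
```

```bash
python3 -m pendant '[0,0,0,0,0,-1,1, 0,0,0,0,0,-1,1, 0,0,0,0,0,-1,1, 0,0,0,0,0,-1,1, 0,0,0,0,0,-1,1, 0,0,-0.76,0,0,0,1, 0,0,-0.76,0,0,0,1, 0,0,-0.76,0,0,0,1]'
python3 -m pendant '[0,0,0,-0.26,1,0,1, 0,0,0,-0.26,1,0,1, 0,0,0,-0.26,1,0,1, 0,0,0,-0.26,1,0,1, 0,0,0,-0.26,1,0,1, 0,0,0,-0.26,1,0,1, 0,0,0,-0.26,1,0,1, 0,0,0,-0.26,1,0,1, 0,0,0,-0.26,1,0,1, 0,0,0,-0.26,1,0,1, 0,0,0,-0.26,1,0,1, 0,0,0,-0.26,1,0,1, 0,0,0,-0.26,1,0,1, 0,0,0,-0.26,0,0,1, 0,0,0,-0.26,0,0,1, 0,0,0,0,0,0,1, 0,0,0,0,0,0,1]'
python3 - <<'E'
from h import *
s=bot.state();print(s["joints"])
f=grab("wrist"); grab("side")
cv2.imwrite("pics/f.png",cv2.cvtColor(cv2.resize(f["pixels"],(800,600)),cv2.COLOR_RGB2BGR))
E
```

```text
time: 6.9
tcp_pos: [0.4898, -0.339, 0.1461]
tool_rot: [-0.017, -3.141, -0.002]
ft_force: [0.0, -0.3, -1.0]
finger_gap: 0.213
grip_force: 24.5
time: 8.6
tcp_pos: [0.5715, -0.0816, 0.1465]
tool_rot: [-0.022, -3.141, 0.0]
ft_force: [-0.4, 0.3, -0.8]
finger_gap: 0.215
grip_force: 24.5
[-2.91439469e-01  2.57632764e-01  1.58909647e+00 -3.57426771e-04
  1.29538138e+00 -1.84800710e+00]
```

View pics/f.png

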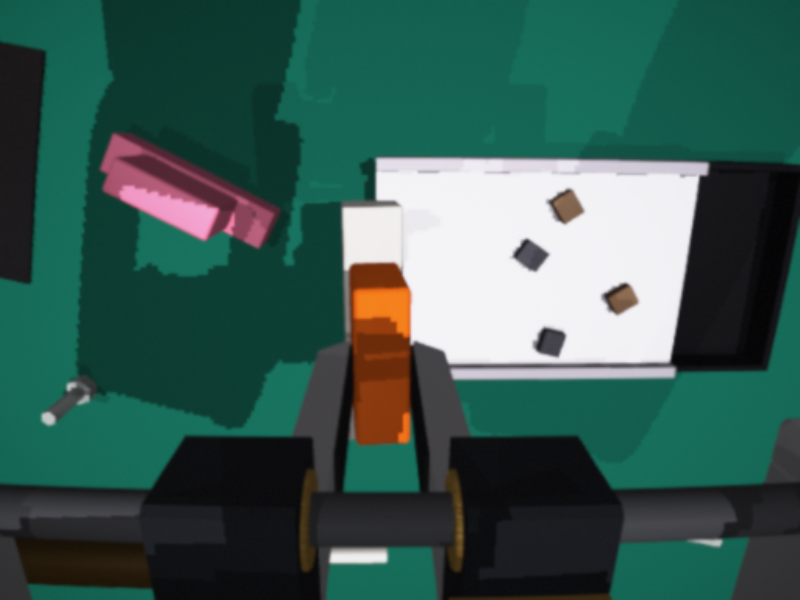

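Run:
```python
from h import *
f=load("wrist")
P=fit([(f,[[-67,-95,32],[-67,95,32],[67,95,32],[-60,95,24],[60,95,24],[-60,-95,24]],np.array([[376,158],[709,164],[675,377],[699,176],[671,363],[377,171]])*.64)],[.569,.0145,0],"panel")
print(px2w(f,np.array([[343,203],[402,203]])*.64,.1245))
st=px2w(f,np.array([[566,206],[531,255],[621,298],[551,341]])*.64,.029)
c,s_=np.cos(P[2]),np.sin(P[2]);R=np.array([[c,-s_],[s_,c]])
print("stubs local",((st[:,:2]-P[:2])@R).round(4).tolist())
```

```text
panel [ 0.5715  0.0121 -0.016 ] -0.9 res [ 0.6  0.7  0.  -0.4 -0.4  0.6  0.3 -0.8 -0.8 -0.2  0.1 -0. ]
[[ 0.51599602 -0.0946774   0.1245    ]
 [ 0.51633023 -0.07144997  0.1245    ]]
stubs local [[-0.0412, 0.0143], [-0.012, -0.0039], [0.0145, 0.054], [0.0425, 0.0131]]
```

```bash
python3 -m pendant '[0,0,0,-0.06,0.75,0,1, 0,0,0,-0.06,0.75,0,1, 0,0,0,-0.03,0.73,0,1, 0,0,0,0,0,0.9,1, 0,0,0,0,0,0.9,1, 0,0,0,0,0,0.9,1, 0,0,0,0,0,0.5,1, 0,0,0,0,0,0.4,1, 0,0,0,0,0,0.2,1, 0,0,0,0,0,0,1, 0,0,0,0,0,0,1]'
```

```text
time: 9.8
tcp_pos: [0.5758, -0.0361, 0.0714]
tool_rot: [0.02, 3.14, -0.0]
ft_force: [0.2, -1.1, -1.6]
finger_gap: 0.212
grip_force: 24.5
```

```bash
python3 -m pendant '[0,0,0,0.1,0,0.08,1, 0,0,0,0,0.4,0,1, 0,0,0,0,0.5,0,1, 0,0,0,0,0.5,0,1, 0,0,0,0,0.5,0,1, 0,0,0,0,0.5,0,1, 0,0,0,0,0.5,0,1, 0,0,0,0,0.5,0,1, 0,0,0,0,0.5,0,1, 0,0,0,0,0.5,0,1, 0,0,0,0,0.5,0,1, 0,0,0,0,0.5,0,1, 0,0,0,0,0.5,0,1, 0,0,0,0,0.5,0,1, 0,0,0,0,0.5,0,1, 0,0,0,0,0.5,0,1, 0,0,0,0,0.2,0,1, 0,0,0,0,0,0,1, 0,0,0,0,0,0,1]'
python3 - <<'E'
from h import *
f=grab("wrist")["pixels"]; g=grab("side")["pixels"][200:320,160:320]
cv2.imwrite("pics/g.png",cv2.cvtColor(np.hstack([cv2.resize(f,(400,300)),cv2.resize(g,(400,300))]),cv2.COLOR_RGB2BGR))
E
```

```text
time: 11.7
tcp_pos: [0.5751, 0.1159, 0.0691]
tool_rot: [-0.02, -3.141, 0.0]
ft_force: [-0.2, -1.0, -1.6]
finger_gap: 0.213
grip_force: 24.5
```

View pics/g.png

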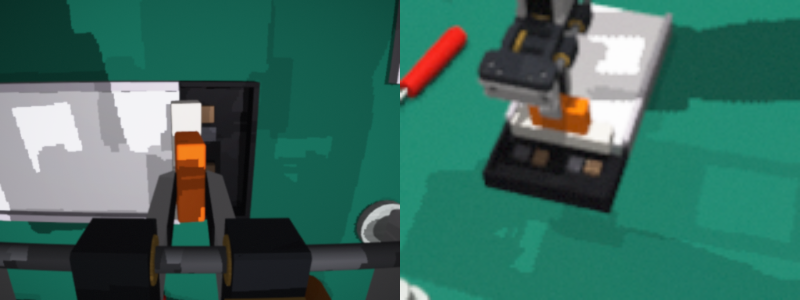

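```bash
python3 -m pendant '[0,0,0,0,0,-1,1, 0,0,0,0,0,-1,1, 0,0,0,0,0,-1,1, 0,0,0,0,0,-1,1, 0,0,0,0,0,-1,1, 0,0,0,0.16,-1,0,1, 0,0,0,0.16,-1,0,1, 0,0,0,0.16,-1,0,1, 0,0,0,0.16,-1,0,1, 0,0,0,0.16,-1,0,1, 0,0,0,0.16,-1,0,1, 0,0,0,0.16,-1,0,1, 0,0,0,0.16,-1,0,1, 0,0,0,0.16,-1,0,1, 0,0,0,0.16,-1,0,1, 0,0,0,0.16,-1,0,1, 0,0,0,0.16,-1,0,1, 0,0,0,0.16,-1,0,1, 0,0,0,0.16,-1,0,1, 0,0,0,0.16,-1,0,1]'
python3 -m pendant '[0,0,0,0.16,-1,0,1, 0,0,0,0.16,-1,0,1, 0,0,0,0.16,-1,0,1, 0,0,0,0.16,-1,0,1, 0,0,0,0.16,-1,0,1, 0,0,0,0.16,-1,0,1, 0,0,0,0.16,-1,0,1, 0,0,0.77,0,-0.5,0,1, 0,0,0.77,0,0,0,1, 0,0,0.77,0,0,0,1, 0,0,0,0,0,0,1, 0,0,0,0,0,0,1]'
python3 - <<'E'
from h import *
grab("side");grab("scene")
crop("side",(150,180,310,310),5,"pics/i.png")
E
```

```text
time: 13.8
tcp_pos: [0.5228, -0.1846, 0.1692]
tool_rot: [-0.022, -3.141, 0.0]
ft_force: [-0.2, -0.7, -1.8]
finger_gap: 0.213
grip_force: 24.5
time: 15.0
tcp_pos: [0.4987, -0.3334, 0.1691]
tool_rot: [-0.272, -3.13, -0.0]
ft_force: [0.2, -0.1, -1.4]
finger_gap: 0.212
grip_force: 24.5
```

View pics/i.png

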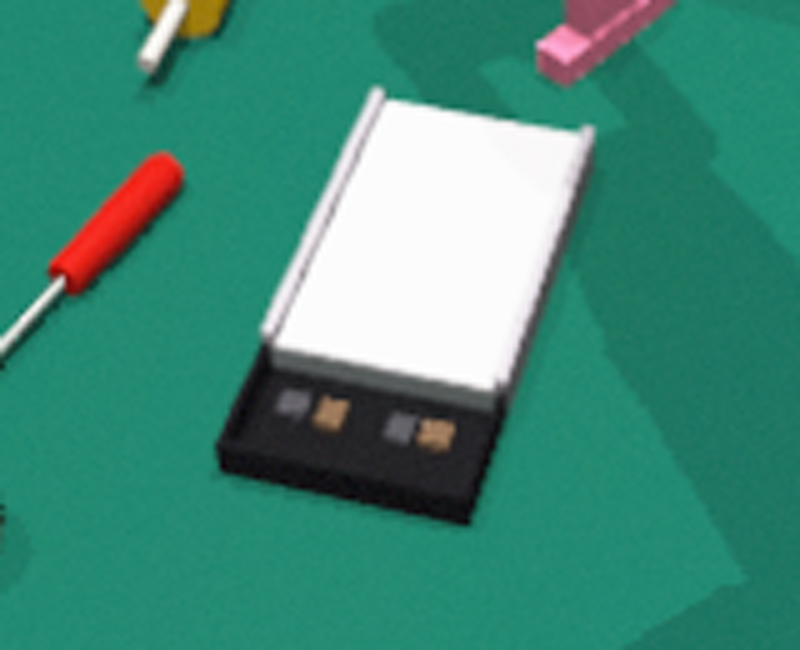

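All four stubs lie in the trough, at (293,403), (331,413), (401,428) and (436,433) in the crop. Next I'll put the scraper down and let go.

```bash
python3 -m pendant '[0,0,0,0,0,1,1, 0,0,0,0,0,1,1, 0,0,0,0,0,1,1, 0,0,0,0,0,1,1, 0,0,0,0,0,1,1, 0,0,0,0,0,0.7,1, 0,0,0,0,0,0.3,1, 0,0,0,0,0,0.1,1, 0,0,0,0,0,0,1, 0,0,0,0,0,0,1]'
python3 -m pendant '[0,0,0,0,0,0,0.4, 0,0,0,0,0,0,0.4, 0,0,0,0,0,0,0.4, 0,0,0,0,0,0,0.4, 0,0,0,0,0,0,0.4, 0,0,0,0,0,-0.5,0.4, 0,0,0,0,0,-1,0.4, 0,0,0,0,0,-1,0.4, 0,0,0,0,0,-1,0.4, 0,0,0,0,0,-1,0.4, 0,0,0,0,0,-1,0.4, 0,0,0,0,0,-1,0.4, 0,0,0,0,0,-1,0, 0,0,0,0,0,0,0]'
python3 - <<'E'
from h import *
f=grab("wrist")["pixels"]; g=grab("side")["pixels"][110:200,240:360]
cv2.imwrite("pics/j.png",cv2.cvtColor(np.hstack([cv2.resize(f,(400,300)),cv2.resize(g,(400,300))]),cv2.COLOR_RGB2BGR))
E
```

```text
time: 16.1
tcp_pos: [0.4997, -0.3336, 0.0481]
tool_rot: [0.273, 3.128, -0.002]
ft_force: [-0.9, 0.1, -1.0]
finger_gap: 0.216
grip_force: 24.6
time: 17.5
tcp_pos: [0.5009, -0.3347, 0.2017]
tool_rot: [0.273, 3.123, -0.008]
ft_force: [0.1, -0.4, 0.2]
finger_gap: 0.735
grip_force: 0.0
```

View pics/j.png

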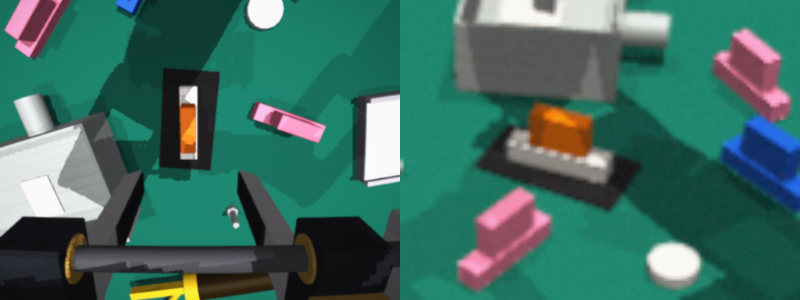

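```bash
python3 -m pendant '[0,0,-0.75,0,0,0,0, 0,0,-0.75,0,0,0,0, 0,0,-0.75,0,0,0,0, 0,0,-0.75,0,0,0,0, 0,0,0,0.06,1,0,0, 0,0,0,0.06,1,0,0, 0,0,0,0.06,1,0,0, 0,0,0,0.06,1,0,0, 0,0,0,0.06,1,0,0, 0,0,0,0.06,1,0,0, 0,0,0,0.06,1,0,0, 0,0,0,0.06,1,0,0, 0,0,0,0.06,1,0,0, 0,0,0,0.06,1,0,0, 0,0,0,0.06,1,0,0, 0,0,0,0.06,1,0,0, 0,0,0,0.06,1,0,0, 0,0,0,0.06,1,0,0, 0,0,0,0.06,1,0,0, 0,0,0,0.06,1,0,0]'
python3 -m pendant '[0,0,0,0.06,1,0,0, 0,0,0,0.06,1,0,0, 0,0,0,0.06,1,0,0, 0,0,0,0.06,1,0,0, 0,0,0,0.06,1,0,0, 0,0,0,0.06,1,0,0, 0,0,0,0.06,1,0,0, 0,0,0,0.06,1,0,0, 0,0,0,0.06,1,0,0, 0,0,0,0.06,1,0,0, 0,0,0,0.06,1,0,0, 0,0,0,0.06,1,0,0, 0,0,0,0.06,1,0,0, 0,0,0,0.06,1,0,0, 0,0,0,0.06,1,0,0, 0,0,0,0.06,1,0,0, 0,0,0,0.06,1,0,0, 0,0,0,0,0,0,0, 0,0,0,0,0,0,0]'
python3 - <<'E'
from h import *
f=grab("wrist");s=bot.state();print(s["joints"])
print((w2px(f,[[.434,.351,.056]])))
cv2.imwrite("pics/k.png",cv2.cvtColor(cv2.resize(f["pixels"],(800,600)),cv2.COLOR_RGB2BGR))
E
```

```text
time: 19.6
tcp_pos: [0.468, -0.0123, 0.1973]
tool_rot: [-0.056, 3.141, -0.0]
ft_force: [0.1, -0.0, -0.7]
finger_gap: 0.999
grip_force: 0.0
time: 21.5
tcp_pos: [0.4354, 0.3253, 0.1971]
tool_rot: [0.057, -3.141, 0.001]
ft_force: [-0.1, 0.5, 0.7]
finger_gap: 0.995
grip_force: 0.0
[ 4.81774402e-01  1.40653311e-01  1.61977503e+00 -5.89855513e-04
  1.38154465e+00 -1.12453816e+00]
[[268.7894836  170.44866998]]
```

View pics/k.png

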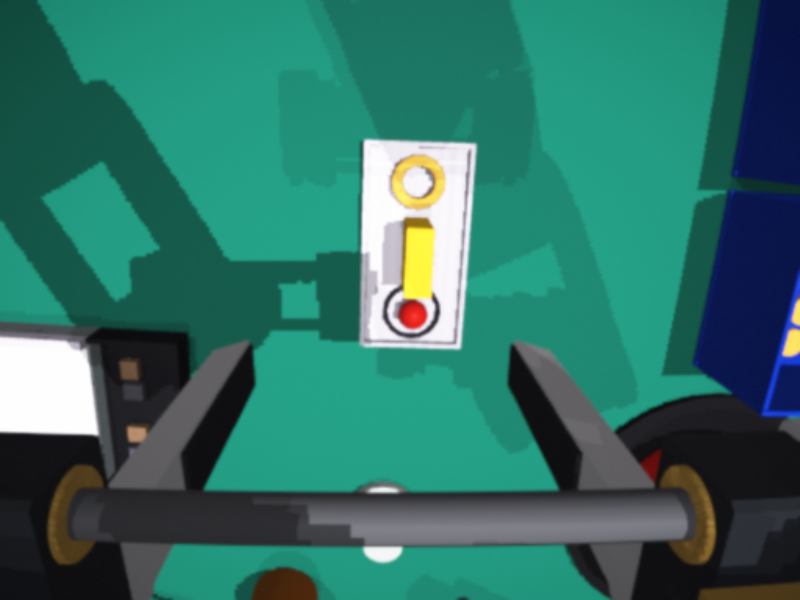

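Run:
```python
from h import *
f=load("wrist")
P=fit([(f,[[-75,-38,12],[-75,38,12],[75,38,12],[75,-38,12],[23,9,56],[23,-9,56],[-23,9,56],[48,0,8],[-48,0,10]],np.array([[364,140],[476,144],[462,348],[361,345],[433,298],[404,297],[434,228],[411,311],[418,181]])*.64)],[.434,.351,0],"tray")
s=bot.state();R=Ro.from_rotvec(s["tool_rot"]).as_matrix()
print(np.degrees(np.arctan2(R[0,0]*-1*0+ -R[1,0],-R[0,0])),R.T@(np.array([P[0],P[1],.03])-s["tcp_pos"])/.02)
print(px2w(f,np.array([[412,314]])*.64,.017))
```

```text
tray [0.4321 0.3506 0.0113] 0.6 res [ 0.1 -0.1 -0.3 -0.6 -0.6 -0.3 -0.1  0.2 -0.8  0.2  0.1  0.4  1.   0.
  0.8 -0.   0.   0.1]
2.0412930282675457 [0.12856636 1.301396   8.353385  ]
[[0.4794886  0.35046141 0.017     ]]
```

```bash
python3 -m pendant '[0,0,0.35,0.13,0.8,0,0.3, 0,0,0,0,0.5,0,0.3, 0,0,0,0,0,1,0.3, 0,0,0,0,0,1,0.3, 0,0,0,0,0,1,0.3, 0,0,0,0,0,1,0.3, 0,0,0,0,0,1,0.3, 0,0,0,0,0,1,0.3, 0,0,0,0,0,1,0.3, 0,0,0,0,0,0.7,0.3, 0,0,0,0,0,0.35,0.3, 0,0,0,0,0,0,0.3, 0,0,0,0,0,0,0.3]'
python3 -m pendant '[0,0,0,0,0,0,0.6, 0,0,0,0,0,0,0.7, 0,0,0,0,0,0,0.76, 0,0,0,0,0,0,0.8, 0,0,0,0,0,0,0.84, 0,0,0,0,0,0,0.9, 0,0,0,0,0,0,1, 0,0,0,0,0,0,1, 0,0,0,0,0,0,1]' 10
python3 -m pendant '[0,0,0,0,0,0,1, 0,0,0,0,0,0,1, 0,0,0,0,0,0,1]' 45
```

```text
time: 22.85
tcp_pos: [0.4335, 0.3513, 0.0368]
tool_rot: [-0.017, 3.14, 0.001]
ft_force: [0.6, -0.3, -0.9]
finger_gap: 0.702
grip_force: 0.0
time: 23.75
tcp_pos: [0.4328, 0.3507, 0.0362]
tool_rot: [0.017, -3.141, 0.001]
ft_force: [0.4, -2.6, 1.9]
finger_gap: 0.188
grip_force: 10.0
time: 24.05
tcp_pos: [0.4329, 0.3508, 0.0362]
tool_rot: [0.017, -3.141, 0.001]
ft_force: [-0.5, -2.5, 2.3]
finger_gap: 0.191
grip_force: 45.0
```

```bash
python3 -m pendant '[0,0,0,0,0,-0.1,1, 0,0,0,0,0,-0.2,1, 0,0,0,0,0,-0.4,1, 0,0,0,0,0,-0.5,1, 0,0,0,0,0,-0.5,1, 0,0,0,0,0,-0.5,1, 0,0,0,0,0,-0.5,1, 0,0,0,0,0,-0.5,1, 0,0,0,0,0,-0.5,1, 0,0,0,0,0,-0.5,1, 0,0,0,0,0,-0.5,1, 0,0,0,0,0,-0.5,1, 0,0,0,0,0,-0.5,1, 0,0,0,0,0,-0.3,1, 0,0,0,0,0,-0.2,1, 0,0,0,0,0,0,1, 0,0,0,0,0,0,1]'
python3 - <<'E'
from h import *
s=bot.state();R=Ro.from_rotvec(s["tool_rot"]).as_matrix()
print(R.T@(np.array([.5715,.0121,.16])-s["tcp_pos"])/.02)
f=grab("wrist"); im=f["pixels"].astype(int)
m=(im[...,0]>130)&(im[...,1]<60)&(im[...,2]<60); m[260:]=0
v,u=np.nonzero(m); z=s["tcp_pos"][2]-.036
b=px2w(f,[[u.mean(),v.mean()]],z+.017)[0]; print(len(u),R.T@(b-s["tcp_pos"]), "exp -0.048,0")
E
```

```text
time: 25.75
tcp_pos: [0.4326, 0.3509, 0.1598]
tool_rot: [0.017, -3.141, 0.001]
ft_force: [0.1, -0.0, -2.8]
finger_gap: 0.185
grip_force: 45.0
[-6.76250579e+00 -1.70135891e+01 -8.75377091e-03]
0 [nan nan nan] exp -0.048,0<stdin>:7: RuntimeWarning: Mean of empty slice.
  ret = ret.dtype.type(ret / rcount)
```

```bash
python3 -m pendant '[0,0,0,-0.04,-0.1,0,1, 0,0,0,-0.12,-0.3,0,1, 0,0,0,-0.2,-0.5,0,1, 0,0,0,-0.28,-0.7,0,1, 0,0,0,-0.32,-0.8,0,1, 0,0,0,-0.32,-0.8,0,1, 0,0,0,-0.32,-0.8,0,1, 0,0,0,-0.32,-0.8,0,1, 0,0,0,-0.32,-0.8,0,1, 0,0,0,-0.32,-0.8,0,1, 0,0,0,-0.32,-0.8,0,1, 0,0,0,-0.32,-0.8,0,1, 0,0,0,-0.32,-0.8,0,1, 0,0,0,-0.32,-0.8,0,1, 0,0,0,-0.32,-0.8,0,1]'
python3 -m pendant '[0,0,0,-0.32,-0.8,0,1, 0,0,0,-0.32,-0.8,0,1, 0,0,0,-0.32,-0.8,0,1, 0,0,0,-0.32,-0.8,0,1, 0,0,0,-0.32,-0.8,0,1, 0,0,0,-0.32,-0.8,0,1, 0,0,0,-0.28,-0.7,0,1, 0,0,0,-0.2,-0.5,0,1, 0,0,0,-0.12,-0.3,0,1, 0,0,0,-0.08,-0.2,0,1, 0,0,0,-0.04,-0.1,0,1, 0,0,0,0,0,0,1, 0,0,0,0,0,0,1, 0,0,0,0,0,0,1, 0,0,0,0,0,0,1, 0,0,0,0,0,0,1]'
python3 - <<'E'
from h import *
s=bot.state();z=s["tcp_pos"][2]-.036;print(s["joints"])
R=Ro.from_rotvec(s["tool_rot"]).as_matrix()
for n in("scene","side","wrist"):
    f=grab(n); h=cv2.cvtColor(f["pixels"],cv2.COLOR_RGB2HSV); 
    e=w2px(f,[np.array(s["tcp_pos"])+R@[-.048,0,.019]])[0]
    m=((h[...,0]<6)|(h[...,0]>174))&(h[...,1]>180)&(h[...,2]>60)
    v,u=np.nonzero(m); k=np.hypot(u-e[0],v-e[1])<25
    print(n,e,k.sum(), (u[k].mean(),v[k].mean()) if k.any() else None, px2w(f,[[u[k].mean(),v[k].mean()]],z+.017) if k.any() else None)
E
```

```text
time: 27.3
tcp_pos: [0.5186, 0.1419, 0.1602]
tool_rot: [-0.015, 3.141, -0.001]
ft_force: [-0.1, 0.2, -1.9]
finger_gap: 0.183
grip_force: 45.0
time: 28.9
tcp_pos: [0.5725, 0.0127, 0.1602]
tool_rot: [-0.017, 3.141, 0.0]
ft_force: [0.2, 0.3, -2.6]
finger_gap: 0.185
grip_force: 45.0
[-1.28865503e-01  2.34275906e-01  1.58817923e+00  1.89794497e-05
  1.31906950e+00 -1.71077461e+00]
scene [238.9596883  187.95835774] 14 (np.float64(239.5), np.float64(188.28571428571428)) [[0.61966698 0.01532696 0.14119388]]
side [215.71059056 192.71030969] 39 (np.float64(216.28205128205127), np.float64(194.05128205128204)) [[0.61743639 0.01775437 0.14119388]]
wrist [242.44352342 280.34869586] 375 (np.float64(244.08), np.float64(285.6666666666667)) [[0.62470444 0.01446153 0.14119388]]
```

```bash
python3 -c "
from rig import bot
print(bot.hand_in())"
```

```text
the job is handed in; nothing more can be done
None
```

I've handed the job in: all four stubs are in the trough and the scraper stands upright and released in the middle of its mat. The tray is held level and still about 10 cm above the middle of the panel, with the ball in its pocket. It took about 29 s of robot time, and no verdict came back at hand-in.

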